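# Set the gauge arm over the culture tray

## Task

Lay the long square bar across the two saddles over the culture tray, resting level in both slots and roughly centred, and let go of it. Then pinch the grip head of the telescoping gauge arm so that its lock button is squeezed in, draw the arm out of its sleeve until its pointer stands on the one long mark of the scale, and finish still holding it there with the button squeezed, because the arm springs back if let go. Leave the other things on the bench where they are.

Things in the scene. Friction and masses are not known exactly. Their poses are not given: they have to be found in the camera images.
- rest_bar_center (a point): centre of the loose rest bar: plain square aluminium bar 260 x 16 x 16 mm, about 0.18 kg, the longest loose bar, starting flat on the table (centre 8 mm up). Axis x runs along the bar, z up.
- rest_bar: the same rest bar; origin at the middle of its underside (8 mm below its centre), x along its length
- seat (a point): where the rest bar's centre belongs, 88 mm above the table, fixed on the gauge rig. Axis x is the way the gauge arm extends, y the way the seated bar lies, z up. The saddles stand at y = +100 and -100 mm: U slots 24 mm wide in x, 16 mm long in y, floor 80 mm and cheek tops 94 mm above the table. The drawn-out arm passes over the bar with 4 mm to spare.
- gauge_rig: the fixed rig; origin on the table under the sleeve's mouth, axes as seat, which lies at x = 215 mm. The parked arm's black round tip ends at x = 145 mm (top 112 mm above the table). White scale plate: x to 175 mm, y 30 to 65 mm, top 100 mm up. White culture tray under the seat: x 165 to 265 mm, y -85 to 85 mm, rim 48 mm up.
- grip_center (a point): where to pinch the gauge arm's grip head from above, closing along y: 146 mm above the table, half-way between its two grip faces with the button squeezed in. Axes as seat. The head is an upright grey block 30 mm long (x), top 170 mm above the table; it is 44 mm wide over the free button, 38 mm squeezed. Nothing beside it is higher than 112 mm above the table.
- gauge_arm: the telescoping gauge arm with its grip head and lock button. Its origin is at table level and has no use (use grip_center). The fixed grip face looks to +y, 19 mm from grip_center; the button's face looks to -y, 25 mm from it when free and 19 mm when squeezed in.
- lock_button (a joint): travel of the lock button, a black plate 26 mm long and 48 mm tall (121 to 169 mm above the table) on the -y side of the grip head: 0 free to 0.006 m squeezed in towards +y, against a spring of 1.8 N at first and 6 N fully in. The arm stays locked in its parked place (1.5 mm play) until the button is 4 mm in.
- extension (a joint): extension of the telescoping gauge arm, 0 parked in its sleeve (always so at the start) to 0.150 m, straight along +x of seat. A return spring pulls it back in with 1 N at 0 and 4.1 N at 0.125 m (plus 0.5 N of friction and 5 N per m/s of damping), so it runs back if let go.
- pointer_tip (a point): near the end of the thin dark pointer that sticks out from the foot of the grip head over the white scale plate; moves with the gauge arm. It has the same x as grip_center. Axes as seat.
- mark_point (a point): the set mark: the one long black line, 2.5 mm wide, across the whole width of the white scale plate (the others are short ticks 10 mm apart). The pointer is on it when pointer_tip and mark_point have the same x in the axes of seat; from the parked position it is 90 to 125 mm away. The mark stays where it is.
- short_bar: bystander, not to be moved: spare aluminium bar, 110 x 16 x 16 mm, lying flat; origin at its underside
- flask: bystander, not to be moved: amber glass conical flask, 86 mm across the foot, 128 mm tall; origin at its underside
- wash_bottle: bystander, not to be moved: white plastic bottle, 64 mm diameter, 170 mm tall; origin at its underside
- beaker: bystander, not to be moved: open glass beaker, 68 mm diameter, 90 mm tall; origin at its underside
- sample_jar: bystander, not to be moved: clear jar with a paper label, 54 mm diameter, 70 mm tall; origin at its underside
- petri_stack: bystander, not to be moved: glass dish stack, 90 mm diameter, 32 mm tall; origin at its underside
- scoop: bystander, not to be moved: lab spatula 170 mm long, lying flat; origin at its underside

How it is judged:
On the way, in this order (a step that is already met when the one before it is completed fails the run):
1. the rest bar lies across both saddles and is let go, while the gauge arm is still parked (x of rest_bar_center in the frame of seat between -0.007 and 0.007 m and y of rest_bar_center in the frame of seat between -0.018 and 0.018 m and z of rest_bar_center in the frame of seat between -0.004 and 0.004 m and angle between the x axis of rest_bar_center and the y axis of seat, either way round below 0.07 rad and contact force between the fingers and rest_bar below 0.1 N and linear speed of rest_bar below 0.02 m/s and value of joint extension below 0.005 m), for 0.2 s.
2. the lock button is squeezed in and the arm is drawn out of its lock (value of joint lock_button above 0.004 m and value of joint extension above 0.02 m and contact force between the fingers and gauge_arm above 1 N), for 0.1 s.
At the end, for the whole second after the job is handed in: The bar lies let go in both slots (centre within 7 mm across them, 18 mm along, 4 mm in height, 4 degrees); the fingers still pinch the grip head with over 2 N, its lock button at least 4 mm in; the pointer stands still within 4 mm of the long mark (x of rest_bar_center in the frame of seat between -0.007 and 0.007 m and y of rest_bar_center in the frame of seat between -0.018 and 0.018 m and z of rest_bar_center in the frame of seat between -0.004 and 0.004 m and angle between the x axis of rest_bar_center and the y axis of seat, either way round below 0.07 rad and contact force between the fingers and rest_bar below 0.1 N and x of pointer_tip in the frame of mark_point between -0.004 and 0.004 m and value of joint lock_button above 0.004 m and contact force between the fingers and gauge_arm above 2 N and velocity of joint extension between -0.01 and 0.01 m/s and linear speed of rest_bar below 0.02 m/s); the arm keeps its last pose, push and grip.
It fails at once if a bystander is pushed more than 25 mm (distance of any of short_bar, flask, wash_bottle, beaker, sample_jar, petri_stack, scoop from where it was at the start of the episode above 0.025 m).
It also fails if it takes over 48 s, if anything falls off the work surface, if the arm or the gripper's body presses on something with over 40 N, if the wrist force passes 120 N, or if a joint passes its speed limit or range.

## Robot

A 7-joint arm with a two-finger parallel gripper is mounted at the origin on the work surface. World frame = base frame: x ahead of the robot, y to its left, z up, the work surface at z = 0. Lengths are in m, angles in rad, forces in N, time in s.
With the tool pointing down it reaches from about 0.425 to 0.875 m from the base axis. Payload 8.4 kg.
Tool frame: the origin (TCP) lies at the very end of the fingers, on their centre line; the grasp point (between the pads) lies 19 mm behind it; z points along the fingers, y is the line along which they close (so a half turn about z gives the same grasp; the last joint's range is limited). The gripper opens to 87 mm and grips with 3 to 60 N. Pads are 19 mm wide; open, the fingers measure 117 mm over their backs; the gripper's body (75 mm by 190 mm) begins 51 mm behind the grasp point.
Start: joints at [1.038, 0.333, 0.04, 1.465, -0.013, 1.343, -0.059], TCP at [0.273, -0.59, 0.223] pointing down, gripper open.
Joint ranges: [-2.58, 2.58], [-0.38, 2.09], [-1.3, 1.39], [0.25, 2.4], [-1.5, 4.64], [0.08, 2.09], [-2.65, 2.65]. Speed limits (rad/s): [2.22, 2.22, 2.79, 2.79, 3.14, 3.14, 3.14].

## Interface

Orientations are given as a rotation vector (axis times angle).
In Python, from bench import ctrl, camera gives the robot as it stands.
- The arm moves only by the shell command python3 -m crank 'ROWS' [OPENING] [FORCE]. ROWS is JSON, one flat list of numbers, 6 for each row, row after row: the shift along the tool's x, y, z in cm, then the turn, a rotation vector about the tool's x, y, z in degrees. In form: [dx, dy, dz, ax, ay, az, dx, dy, dz, ax, ay, az, ...]. A call has 1 to 12 rows; each row is the pose to reach, as a shift and turn from the pose commanded when the call began, along the tool's axes at that moment; what a row does not reach only later rows make up. A row lasts 1/12 s, in which the tool goes at most 41.7 mm and 7.16 degrees, less where a joint would pass 70% of its speed; a pose out of reach is approached as far as the arm can. A call with a gripper value outside its range is refused whole. OPENING is the finger opening in cm, from 0 to 8.7, set as the call begins (- or left out, the last holds). The fingers move at their own pace and stop on an object; FORCE is the grip in N (left out, the last holds). Time passes only in rows, so rows that repeat a pose let the fingers close. It gives the time, the measured TCP pose, the force, the opening and the grip force at its end, in the units of the state.
- ctrl.get_obs(): the state, without advancing time (a new reading comes with each control period).
- camera(name): name is "scene" or "top"; returns a dict with "image" (384x512x3 uint8, blue, green, red), "intrinsics" (3x3 intrinsics, pixels), "camera_from_world" (4x4, takes a point from world to camera coordinates). Camera axes: x right, y up, looking along -z (the intrinsics and any distortion apply to the point x, -y, -z); pixel columns grow to the right and rows downward; lengths in m; the calibration is good to about 2 mm. A picture is of the moment at which its call begins. There is no depth.
- ctrl.hand_in(): hands the job in; it is judged then, once.
The state is a dict: "clock": time; "joint_pos": joint angles; "joint_velocities": joint speeds; "joint_torque": joint torques, N m; "tool_pos": TCP position; "tool_rot": TCP orientation; "wrist_force": force on the tool from outside, world axes, zero at the start; "moment": the same for the moment, N m; "finger_gap": opening from 0.0 (shut) to 1.0 (fully open); "grip_force": force on a finger pad.
Only numpy, scipy, OpenCV 4.12 (cv2) and the standard library are available. Lean on these libraries where they do the work, as an engineer would, in place of code of your own. Each camera call takes 0.05 s, during which the arm holds its last target. There are 200 camera calls.

## Working session

There is one attempt and no reset: what is moved stays moved. The work goes in short steps, Python scripts to look and compute and a shell command to move; the robot and the scene stay as the last step left them, time stands still between calls to the robot, and variables do not carry over. Pictures are saved under pics/ and viewed, at most 10 in all, crops included, and the job is handed in when it is done.

```bash
mkdir -p pics; ls; cat > h.py <<'E'
import numpy as np, cv2
from bench import ctrl, camera
def snap(n,f):
    c=camera(n); cv2.imwrite('pics/'+f+'.png',c['image']); np.savez('pics/'+f+'.npz',K=c['intrinsics'],T=c['camera_from_world']); return c
def ray(f,uv,z):
    d=np.load('pics/'+f+'.npz'); K,T=d['K'],d['T']
    r=np.linalg.inv(K)@[uv[0],uv[1],1]; r=np.array([r[0],-r[1],-r[2]])
    o=-T[:3,:3].T@T[:3,3]; w=T[:3,:3].T@r
    return o+w*(z-o[2])/w[2]
def proj(f,p):
    d=np.load('pics/'+f+'.npz'); K,T=d['K'],d['T']
    q=T[:3,:3]@np.array(p)+T[:3,3]; q=K@[q[0],-q[1],-q[2]]; return q[:2]/q[2]
E
python3 - <<'E'
from h import *
for n in('scene','top'):
    c=snap(n,n+'0'); print([k for k in c]); print(c['intrinsics'],c['camera_from_world'])
    cv2.imwrite(f'pics/{n}0v.png',cv2.resize(c['image'],(800,600),interpolation=cv2.INTER_CUBIC))
print(ctrl.get_obs())
E
```

```text
pics
['image', 'intrinsics', 'camera_from_world']
[[351.94453722   0.         256.43165835]
 [  0.         351.94453722 184.66645565]
 [  0.           0.           1.        ]] [[ 0.7852287   0.61905862 -0.01350252 -0.34836313]
 [-0.33274591  0.44025224  0.83394132  0.12002974]
 [ 0.52220308 -0.65034175  0.55168791 -1.43127727]
 [ 0.          0.          0.          1.        ]]
['image', 'intrinsics', 'camera_from_world']
[[421.92799146   0.         250.89859615]
 [  0.         421.92799146 187.56849081]
 [  0.           0.           1.        ]] [[-0.00489979 -0.99983094  0.01772262 -0.10118283]
 [ 0.99790352 -0.00374508  0.06461068 -0.53289701]
 [-0.06453338  0.01800205  0.99775316 -1.25617277]
 [ 0.          0.          0.          1.        ]]
{'clock': 0.1, 'joint_pos': array([ 1.03777587,  0.33382239,  0.03986621,  1.46616832, -0.0134011 ,
        1.34330203, -0.05853009]), 'joint_velocities': array([ 2.93857077e-04, -4.14162857e-04, -7.00429421e-06, -3.03546064e-03,
        1.43826327e-04, -1.78596226e-03,  8.04520325e-04]), 'joint_torque': array([ 4.14822396e-03, -6.57809687e+01,  1.34025201e+00, -4.04711580e+01,
       -5.95324533e-02,  4.09258471e-02,  9.71191776e-05]), 'tool_pos': array([ 0.27302633, -0.58941656,  0.22176676]), 'tool_rot': array([-3.06664332e+00, -6.75756037e-01,  6.24335342e-04]), 'wrist_force': array([0.66967549, 0.01828813, 0.11559624]), 'moment': array([-0.06745988, -0.07040132,  0.01322385]), 'grip_force': 0.0, 'finger_gap': 0.9985127007504785}
```

View pics/top0v.png

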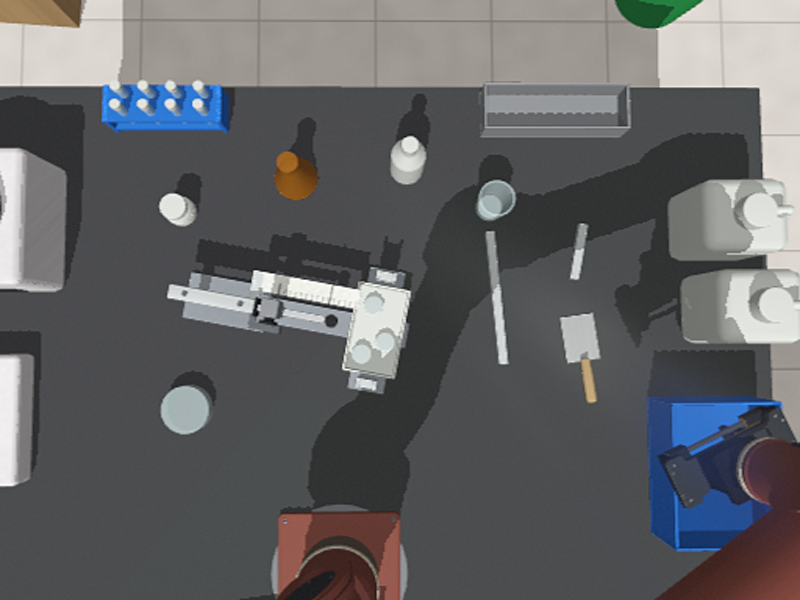

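View pics/scene0v.png

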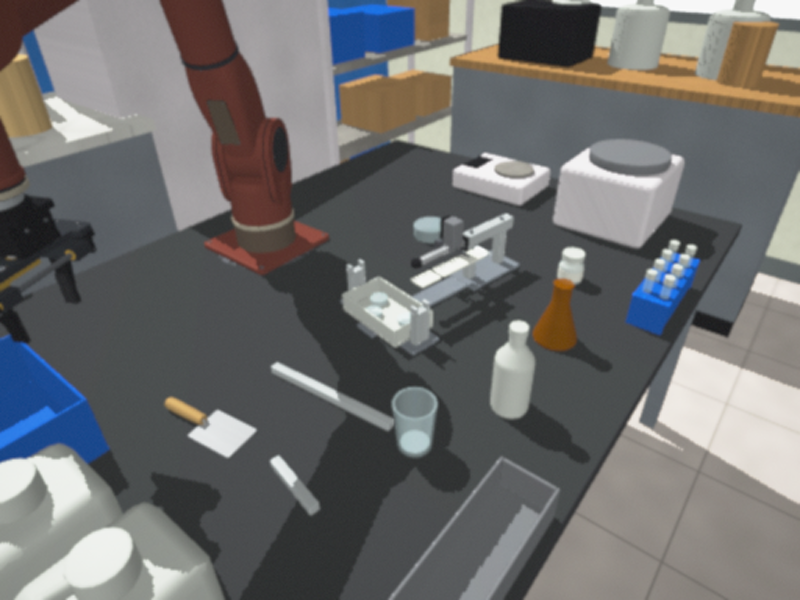

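The top view shows the rest bar from about (490,232) to (503,363) at 800x600 scale, with the beaker at (495,200) beyond its far end. The saddles are at (387,275) and (367,384), the grip head at (268,308), and rig +x points right and slightly down.

```bash
python3 - <<'E'
from h import *
im=cv2.imread('pics/top0.png'); 
g=im.min(2)
m=(g>120).astype(np.uint8)
n,l,s,c=cv2.connectedComponentsWithStats(m)
for i in range(1,n):
    x,y,w,h,a=s[i]
    if a>60 and 100<x<390 and 130<y<260:
        r=cv2.minAreaRect(np.argwhere(l==i)[:,::-1].astype(np.float32)); 
        print(s[i],c[i].round(1),r)
        if h>70 and w<20: 
            b=cv2.boxPoints(r); 
            print('BAR ctr',ray('top0',r[0],.014)); print([ray('top0',p,.014).round(4)for p in b])
crop=im[150:260,95:275]; cv2.imwrite('pics/c1.png',cv2.resize(crop,None,fx=4.4,fy=4.4,interpolation=cv2.INTER_CUBIC))
E
```

```text
[365 143  11  36 202] [370.  161.5] ((370.2161865234375, 160.70269775390625), (5.918363571166992, 35.83898162841797), 9.462322235107422)
[311 148  15  85 480] [317.7 191.9] ((317.5981140136719, 190.0418701171875), (84.99842834472656, 6.029873847961426), 84.05313110351562)
BAR ctr [ 0.52443276 -0.30614839  0.014     ]
[array([ 0.653 , -0.2854,  0.014 ]), array([ 0.6549, -0.3038,  0.014 ]), array([ 0.3975, -0.3266,  0.014 ]), array([ 0.3957, -0.3084,  0.014 ])]
[ 107  173  156   77 5115] [198.9 201.2] ((181.36001586914062, 205.51998901367188), (153.30484008789062, 68.51313018798828), 10.30484676361084)
[240 172  19  10  95] [247.1 176.7] ((248.88209533691406, 176.88427734375), (17.577774047851562, 7.59941291809082), 7.594643592834473)
[358 200  26  33 634] [370.8 215.7] ((370.875732421875, 215.9421844482422), (29.499095916748047, 21.820207595825195), 81.25383758544922)
[373 231   8  26  87] [376.6 244.6] ((376.2702331542969, 243.62164306640625), (25.646240234375, 3.6167776584625244), 80.53767395019531)
[103 247  31  31 748] [117.9 262. ] ((118.0, 262.0), (29.698484420776367, 29.698482513427734), 45.0)
```

View pics/c1.png

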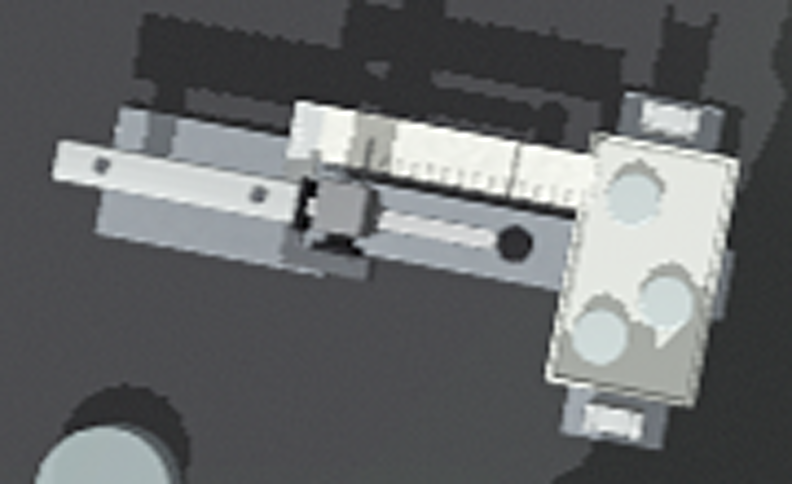

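The crop shows the tray rim corners at (595,133), (738,157), (692,404) and (548,382), and the saddles at about (670,120) and (613,421). The long mark runs (520,143)-(510,198), the pointer is near (371,150), and the head top is around (340,207).

```bash
cat >> h.py <<'E'
C=lambda u,v:(95+(u+.5)/4.4-.5,150+(v+.5)/4.4-.5)
E
python3 - <<'E'
from h import *
R=lambda u,v,z:ray('top0',C(u,v),z)
k=[R(*p,.048) for p in((595,133),(738,157),(692,404),(548,382))]
print('rim',np.mean(k,0)); 
y=k[0]+k[1]-k[2]-k[3]; x=k[1]+k[2]-k[0]-k[3]
print('yaw of x', np.degrees(np.arctan2(x[1],x[0])), np.degrees(np.arctan2(y[1],y[0]))-90, np.linalg.norm(x)/2,np.linalg.norm(y)/2)
a,b=R(670,120,.085),R(613,421,.085); d=a-b
print('saddles',a,b,(a+b)/2,np.linalg.norm(d),np.degrees(np.arctan2(d[1],d[0]))-90)
t=R(515,245,.107); print('tip ball',t)
d/=np.linalg.norm(d); ex=np.array([d[1],-d[0],0]); S=(a+b)/2
for n,p in dict(tip=t,mark1=R(520,143,.1),mark2=R(510,198,.1),ptr=R(370,150,.104),head=R(340,208,.17)).items(): print(n,p, 'rel seat x,y',(p-S)@ex,(p-S)@d)
# bar ends in world / scene check
for p in [(.6535,-.2946,.016),(.3965,-.3175,.016)]: print(proj('scene0',p)*1.5625)
for p in (a,b,t): print(proj('scene0',p)*1.5625)
from scipy.spatial.transform import Rotation as Q
print(Q.from_rotvec(ctrl.get_obs()['tool_rot']).as_matrix())
E
```

```text
rim [ 0.4627669  -0.07305018  0.048     ]
yaw of x -99.3676687640903 -100.82636223233192 0.09701988126266176 0.16817892330094142
saddles [ 0.55884656 -0.09093268  0.085     ] [ 0.36435796 -0.05338308  0.085     ] [ 0.46160226 -0.07215788  0.085     ] 0.19808026079355645 -100.92754920626888
tip ball [0.47743502 0.00812329 0.107     ]
tip [0.47743502 0.00812329 0.107     ] rel seat x,y -0.08182686778371613 0.00032696744905690066
mark1 [0.5429971  0.00551635 0.1       ] rel seat x,y -0.09169563427475605 0.06519444557867518
mark2 [0.50769235 0.01187861 0.1       ] rel seat x,y -0.0912498998372546 0.029323772710438886
ptr [0.53853944 0.1008572  0.104     ] rel seat x,y -0.18446270417715918 0.042744080867927615
head [0.49870211 0.10853903 0.17      ] rel seat x,y -0.18445338667726968 0.00217286518300536
[389.66699447 420.68805225]
[273.24760434 363.94482903]
[418.24485829 307.20452339]
[354.92552236 266.64051749]
[415.35389784 262.23369203]
[[ 9.07382860e-01  4.20304504e-01 -6.84866102e-04]
 [ 4.20305052e-01 -9.07381990e-01  1.26017375e-03]
 [-9.17784642e-05 -1.43131274e-03 -9.99998971e-01]]
```

```bash
python3 -m crank '[35,-15,0,0,0,20,35,-15,0,0,0,20,35,-15,0,0,0,20,35,-15,0,0,0,20,35,-15,0,0,0,20,35,-15,0,0,0,20,35,-15,0,0,0,20,35,-15,0,0,0,20,35,-15,0,0,0,20,35,-15,6,0,0,20,35,-15,10,0,0,20,35,-15,10,0,0,20]' 8.7 30
cat >> h.py <<'E'
from scipy.spatial.transform import Rotation as Q
def go(p,yaw):
    "shift (cm) and turn (deg) in tool axes to reach world p, tool x yaw"
    o=ctrl.get_obs(); R=Q.from_rotvec(o['tool_rot']).as_matrix()
    y=np.radians(yaw); T=np.array([[np.cos(y),np.sin(y),0],[np.sin(y),-np.cos(y),0],[0,0,-1]])
    print('t',o['clock'],'pos',o['tool_pos'].round(4),'shift',(R.T@(np.array(p)-o['tool_pos'])*100).round(2),'turn',np.degrees(Q.from_matrix(R.T@T).as_rotvec()).round(2))
E
python3 - <<'E'
from h import *
go((.525,-.306,.003),5.1)
c=snap('top','top1')
cv2.imwrite('pics/top1v.png',cv2.resize(c['image'][130:260,240:400],(800,650)[:1]+(600,)))
E
```

```text
clock: 1.1
tool_pos: [0.5261, -0.3038, 0.117]
tool_rot: [-3.135, -0.137, 0.009]
wrist_force: [-1.7, -0.3, -1.0]
finger_gap: 1.006
grip_force: 0.0
t 1.1 pos [ 0.5261 -0.3038  0.117 ] shift [-0.07  0.25 11.4 ] turn [-0.21  0.3  -0.09]
```

View pics/top1v.png

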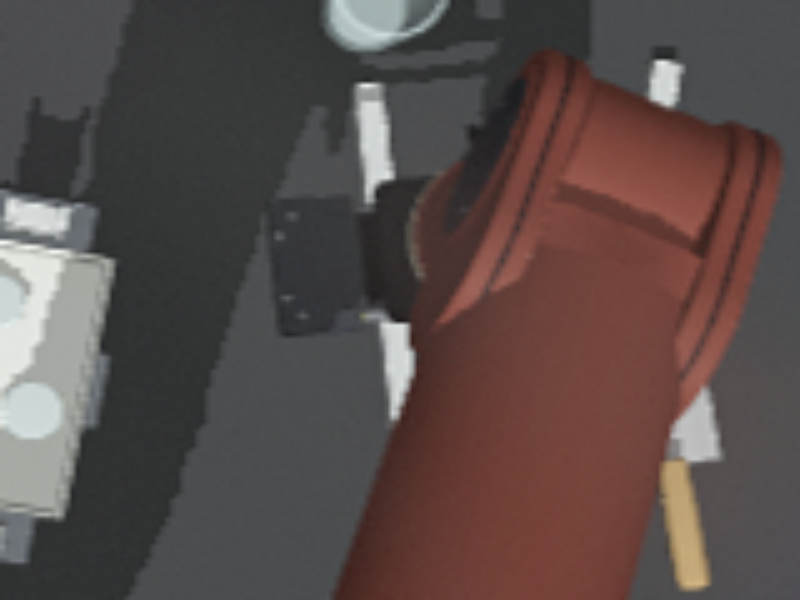

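The gripper straddles the bar near its middle; the bar's far end shows at (370,85) and its near part at (397,370). I'll go down most of the way and check.

```bash
python3 -m crank '[0,0.2,4,0,0,0,0,0.2,8,0,0,0,0,0.2,10.5,0,0,0,0,0.2,10.5,0,0,0,0,0.2,10.5,0,0,0]'
python3 - <<'E'
from h import *
go((.525,-.306,.003),5.1)
E
```

```text
clock: 1.57
tool_pos: [0.5274, -0.3085, 0.0176]
tool_rot: [-3.138, -0.133, 0.003]
wrist_force: [0.2, -0.4, 0.0]
finger_gap: 1.0
grip_force: 0.0
t 1.5667 pos [ 0.5274 -0.3085  0.0176] shift [-0.22 -0.27  1.46] turn [-0.06  0.1  -0.26]
```

```bash
python3 -m crank '[0,-0.2,1.4,0,0,0,0,-0.2,1.4,0,0,0,0,-0.2,1.4,0,0,0]'
python3 -m crank '[0,0,0,0,0,0,0,0,0,0,0,0,0,0,0,0,0,0,0,0,0,0,0,0,0,0,0,0,0,0,0,0,0,0,0,0,0,0,0,0,0,0,0,0,0,0,0,0]' 0.5 30
```

```text
clock: 1.82
tool_pos: [0.5287, -0.3071, 0.0057]
tool_rot: [3.138, 0.133, 0.003]
wrist_force: [0.5, -0.4, 0.2]
finger_gap: 0.997
grip_force: 0.0
clock: 2.48
tool_pos: [0.5277, -0.3065, 0.0035]
tool_rot: [-3.139, -0.133, 0.0]
wrist_force: [-0.9, 0.2, 0.3]
finger_gap: 0.477
grip_force: 0.0
```

```bash
python3 -m crank '[0,0,0,0,0,0,0,0,0,0,0,0,0,0,0,0,0,0,0,0,0,0,0,0,0,0,0,0,0,0,0,0,0,0,0,0,0,0,0,0,0,0,0,0,0,0,0,0]' 0.5 30
```

```text
clock: 3.15
tool_pos: [0.5277, -0.3065, 0.0035]
tool_rot: [-3.139, -0.133, 0.0]
wrist_force: [-0.5, 1.3, -0.3]
finger_gap: 0.183
grip_force: 30.0
```

```bash
python3 -m crank '[0,0,-3,0,0,0,0,0,-6,0,0,0,0,0,-10,0,0,0,0,0,-14,0,0,0,0,0,-17,0,0,0,0,0,-17,0,0,0,0,0,-17,0,0,0]'
python3 - <<'E'
from h import *
y=np.radians(-10.9); off=.003
go((.4617+off*np.cos(y),-.0722+off*np.sin(y),.17),-10.9)
E
```

```text
clock: 3.73
tool_pos: [0.5286, -0.3071, 0.1754]
tool_rot: [3.137, 0.133, 0.005]
wrist_force: [-0.2, 0.4, -2.5]
finger_gap: 0.18
grip_force: 30.0
t 3.7333 pos [ 0.5286 -0.3071  0.1754] shift [ -4.4  -23.89   0.48] turn [ 0.09 -0.19 15.75]
```

```bash
python3 -m crank '[-0.5,-3,0,0,0,2,-1,-6,0,0,0,4,-2,-9,0,0,0,6,-2.5,-12,0,0,0,8,-3,-15,0,0,0,10,-3.5,-18,0,0,0,12,-4,-21,0,0,0,14,-4.4,-23.9,0,0,0,15.8,-4.4,-23.9,0,0,0,15.8,-4.4,-23.9,0,0,0,15.8,-4.4,-23.9,0,0,0,15.8,-4.4,-23.9,0,0,0,15.8]'
python3 - <<'E'
from h import *
y=np.radians(-10.9); off=.003
go((.4617+off*np.cos(y),-.0722+off*np.sin(y),.083),-10.9)
a=snap('top','top2')['image'];b=snap('scene','sc2')['image']
a=a[140:270,180:310]; b=b[130:250,200:320]
cv2.imwrite('pics/v2.png',np.hstack([cv2.resize(a,(400,400),interpolation=cv2.INTER_CUBIC),cv2.resize(b,(400,400),interpolation=cv2.INTER_CUBIC)]))
E
```

```text
clock: 4.73
tool_pos: [0.4633, -0.0733, 0.1727]
tool_rot: [3.127, -0.302, -0.002]
wrist_force: [0.6, -0.2, -1.5]
finger_gap: 0.182
grip_force: 30.0
t 4.7333 pos [ 0.4633 -0.0733  0.1727] shift [ 0.14 -0.08  8.97] turn [ 0.01  0.08 -0.12]
```

View pics/v2.png

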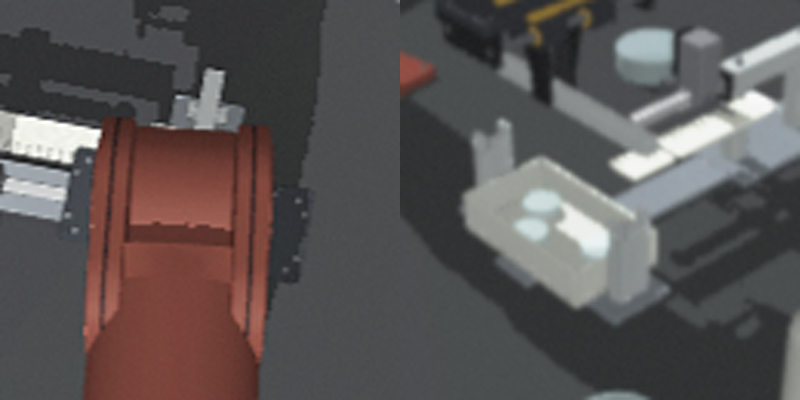

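The bar's far end sits above the upper saddle, with its tip at (213,70) in the left half. I'll lower it to just above the cheeks and look again.

```bash
python3 -m crank '[0.1,-0.1,2,0,0,0,0.1,-0.1,4,0,0,0,0.1,-0.1,6,0,0,0,0.1,-0.1,6,0,0,0,0.1,-0.1,6,0,0,0]'
python3 - <<'E'
from h import *
y=np.radians(-10.9); off=.003
go((.4617+off*np.cos(y),-.0722+off*np.sin(y),.0835),-10.9)
a=snap('top','top3')['image'];b=snap('scene','sc3')['image']
a=a[155:195,220:280]; b=b[140:240,210:310]
cv2.imwrite('pics/v3.png',np.hstack([cv2.resize(a,(400,267),interpolation=cv2.INTER_CUBIC),cv2.resize(b,(400,400),interpolation=cv2.INTER_CUBIC)[:267]]))
E
```

```text
clock: 5.25
tool_pos: [0.4641, -0.0718, 0.113]
tool_rot: [-3.127, 0.301, 0.004]
wrist_force: [0.3, 0.2, -2.1]
finger_gap: 0.184
grip_force: 30.0
t 5.25 pos [ 0.4641 -0.0718  0.113 ] shift [0.08 0.09 2.95] turn [-0.01  0.14 -0.1 ]
```

View pics/v3.png

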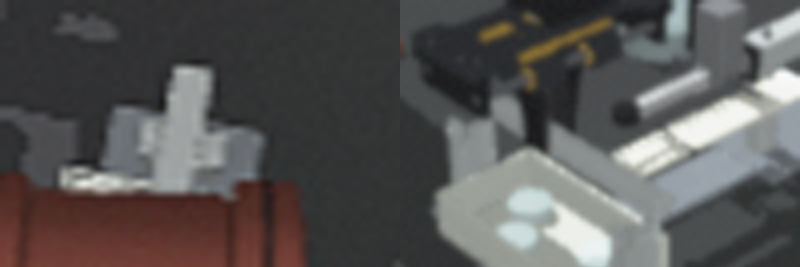

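At the far saddle the bar's centre, column 184, lies midway between the cheeks at 145 and 222. It is aligned, so I'll lower it.

```bash
python3 -m crank '[0,0,0.8,0,0,0,0,0,1.6,0,0,0,0,0,2.3,0,0,0,0,0,2.7,0,0,0,0,0,2.7,0,0,0,0,0,2.7,0,0,0]'; python3 - <<'E'
from h import *
a=snap('top','top4')['image'];b=snap('scene','sc4')['image']
a=a[155:195,220:280]; b=b[140:240,210:310]
cv2.imwrite('pics/v4.png',np.hstack([cv2.resize(a,(400,267),interpolation=cv2.INTER_CUBIC),cv2.resize(b,(400,400),interpolation=cv2.INTER_CUBIC)[:267]]))
E
```

```text
clock: 5.85
tool_pos: [0.4646, -0.0713, 0.0863]
tool_rot: [-3.127, 0.3, 0.001]
wrist_force: [-0.8, -0.7, -1.6]
finger_gap: 0.181
grip_force: 30.0
```

View pics/v4.png

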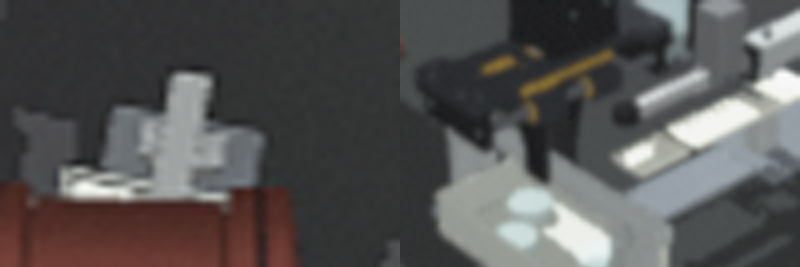

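The bar is between the cheeks at the far saddle with no contact force. I'll do the last 3 mm and open.

```bash
python3 -m crank '[0,0,0.2,0,0,0,0,0,0.3,0,0,0,0,0,0.3,0,0,0,0,0,0.3,0,0,0]'; python3 -m crank '[0,0,0,0,0,0,0,0,0,0,0,0,0,0,0,0,0,0,0,0,0,0,0,0,0,0,0,0,0,0,0,0,0,0,0,0,0,0,0,0,0,0,0,0,0,0,0,0]' 4.5 30
```

```text
clock: 6.28
tool_pos: [0.4649, -0.0714, 0.0836]
tool_rot: [-3.127, 0.3, -0.0]
wrist_force: [0.7, -0.9, -1.9]
finger_gap: 0.182
grip_force: 30.0
clock: 6.95
tool_pos: [0.4648, -0.0714, 0.0836]
tool_rot: [-3.127, 0.3, 0.0]
wrist_force: [-0.2, -0.0, -0.0]
finger_gap: 0.513
grip_force: 0.0
```

```bash
python3 -m crank '[0,0,-2,0,0,0,0,0,-5,0,0,0,0,0,-9,0,0,0,0,0,-13,0,0,0,0,0,-17,0,0,0,0,0,-17,0,0,-7,0,0,-17,0,0,-14,0,0,-17,0,0,-21,0,0,-17,0,0,-28,0,0,-17,0,0,-35,0,0,-17,0,0,-42,0,0,-17,0,0,-45]' 8.7
python3 - <<'E'
from h import *
go((.4967,.1090,.25),79.1)
E
```

```text
clock: 7.95
tool_pos: [0.4648, -0.0713, 0.2535]
tool_rot: [-3.001, -0.931, 0.0]
wrist_force: [-0.0, 0.5, 0.1]
finger_gap: 1.001
grip_force: 0.0
t 7.95 pos [ 0.4648 -0.0713  0.2535] shift [ 12.83 -13.06   0.35] turn [ -0.     0.   -44.63]
```

```bash
python3 -m crank '[2,-2,0,0,0,-7,4,-4,0,0,0,-14,6,-6,0,0,0,-21,8,-8,0,0,0,-28,10,-10,0,0,0,-35,12,-12,0,0,0,-42,12.8,-13,0,0,0,-44.6,12.8,-13,0,0,0,-44.6,12.8,-13,0,0,0,-44.6]'
python3 - <<'E'
from h import *
go((.4967,.1090,.25),79.1)
a=snap('top','top5')['image'];b=snap('scene','sc5')['image']
a=a[150:260,100:280]; b=b[130:240,210:340]
cv2.imwrite('pics/v5.png',np.vstack([cv2.resize(a,(480,293),interpolation=cv2.INTER_CUBIC),cv2.resize(b,(480,300),interpolation=cv2.INTER_CUBIC)]))
E
```

```text
clock: 8.7
tool_pos: [0.498, 0.1079, 0.2534]
tool_rot: [-2.431, -1.99, 0.001]
wrist_force: [0.3, -0.1, -0.4]
finger_gap: 0.997
grip_force: 0.0
t 8.7 pos [0.498  0.1079 0.2534] shift [ 0.09 -0.15  0.34] turn [-0.02  0.03 -0.51]
```

View pics/v5.png

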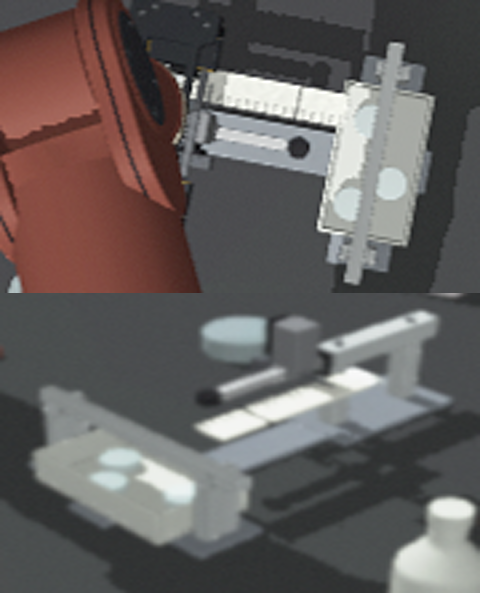

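The bar lies in both slots, its ends at (397,45) and (352,282) in the upper half. The arm is still parked, and the head's top is at about (296,31) in the lower half.

```bash
python3 - <<'E'
from h import *
f=lambda u,v:(100+u/480*180-.3,150+v/293*110-.3)
a,b=[ray('top5',f(*p),.096) for p in((397,43),(352,283))]; S=np.array([.4617,-.0722,.096]); d=np.array([.982,-.1896,0]); ex=np.array([-.1896,-.982,0])
m=(a+b)/2-S; v=a-b; print('bar len',np.linalg.norm(v),'x',m@ex,'y',m@d,'ang',np.degrees(np.arctan2(v@ex,v@d)))
p=(290.2,141.4); q=ray('sc5',p,.17); print('head via scene',q,'rel',(q-S)@ex,(q-S)@d)
im=cv2.imread('pics/top0.png'); print(im[190:205:1,168:182].mean(2).astype(int))
E
```

```text
bar len 0.258430311875285 x -0.0007865946730000557 y 0.0006066033332215038 ang -0.11852225948248608
head via scene [0.50344931 0.10498361 0.17      ] rel -0.18190996935006512 0.007403809828945158
[[132 121 134 141 127 106  83  61  47  60  53  42  45  46]
 [153 154 143 129 110 106 102 138 125  93 112 100  64  43]
 [153 157 155 155 161 162 159 152 137 114  97 132 175 181]
 [165 157 156 157 157 158 157 158 158 155 110  68  73 149]
 [157 157 156 157 156 157 157 157 159 151 105  62  61 126]
 [158 157 158 158 157 157 157 158 161 147  99  65  63 126]
 [158 157 157 158 158 158 158 157 163 135  83  64  62 102]
 [158 157 157 158 158 158 158 160 160 127  74  63  71  81]
 [157 158 158 159 158 159 160 160 158 115  63  66  78 109]
 [159 159 159 159 159 159 159 160 157 113  64  66 102 158]
 [159 159 159 160 160 160 160 164 153 107  63  64  75 186]
 [161 161 161 161 161 161 162 165 139  88  66  63 112 211]
 [148 140 158 175 172 167 166 165 130  77  64  67  78 133]
 [138  75  49  61  61  85 117 131 104  78  73 123 144 160]
 [105  48  30  31  33  34  29  80 151 158 152 165 166 169]]
```

```bash
python3 - <<'E'
from h import *
S=np.array([.4617,-.0722,.096]); d=np.array([.982,-.1896,0]); ex=np.array([-.1896,-.982,0])
for n,p in dict(top=(173,191),bot=(173,202.7),right=(177.2,197)).items():
    q=ray('top0',p,.17)-S; print(n,q@ex,q@d)
go((.4967,.1090,.127),79.1)
E
```

```text
top -0.18467952930611348 0.017917567882625992
bot -0.178590677523622 -0.012475254375807326
right -0.17066067555941145 0.004374370429731147
t 8.8 pos [0.4981 0.1064 0.2534] shift [ 0.24 -0.19 12.64] turn [-0.01  0.04 -0.66]
```

```bash
python3 -m crank '[0.1,-0.2,3,0,0,-0.6,0.1,-0.2,6,0,0,-0.6,0.1,-0.2,9,0,0,-0.6,0.1,-0.2,12,0,0,-0.6,0.1,-0.2,12.6,0,0,-0.6,0.1,-0.2,12.6,0,0,-0.6,0.1,-0.2,12.6,0,0,-0.6]'
python3 -m crank '[0,0,0,0,0,0,0,0,0,0,0,0,0,0,0,0,0,0,0,0,0,0,0,0,0,0,0,0,0,0,0,0,0,0,0,0,0,0,0,0,0,0,0,0,0,0,0,0,0,0,0,0,0,0,0,0,0,0,0,0,0,0,0,0,0,0,0,0,0,0,0,0]' 3 25
```

```text
clock: 9.38
tool_pos: [0.4969, 0.1088, 0.1288]
tool_rot: [2.421, 2.001, 0.001]
wrist_force: [1.2, -0.3, 0.2]
finger_gap: 0.998
grip_force: 0.0
clock: 10.38
tool_pos: [0.4971, 0.1092, 0.1276]
tool_rot: [2.42, 2.003, 0.002]
wrist_force: [4.1, -0.8, -2.0]
finger_gap: 0.427
grip_force: 25.0
```

```bash
python3 -m crank '[-0.5,0,0,0,0,0,-1.5,0,0,0,0,0,-2.5,0,0,0,0,0,-3.5,0,0,0,0,0,-4.5,0,0,0,0,0,-5.5,0,0,0,0,0,-6.5,0,0,0,0,0,-7.5,0,0,0,0,0,-8.5,0,0,0,0,0,-9.2,0,0,0,0,0,-9.2,0,0,0,0,0,-9.2,0,0,0,0,0]'
python3 - <<'E'
from h import *
S=np.array([.4617,-.0722]); ex=np.array([-.1896,-.982])
print((ctrl.get_obs()['tool_pos'][:2]-S)@ex)
a=snap('top','top6')['image'];b=snap('scene','sc6')['image']
a=a[165:215,150:240]; b=b[140:200,240:340]
cv2.imwrite('pics/v6.png',np.vstack([cv2.resize(a,(500,278),interpolation=cv2.INTER_CUBIC),cv2.resize(b,(500,300),interpolation=cv2.INTER_CUBIC)]))
E
```

```text
clock: 11.38
tool_pos: [0.4798, 0.0191, 0.1276]
tool_rot: [2.42, 2.003, 0.002]
wrist_force: [7.1, 1.4, -4.0]
finger_gap: 0.422
grip_force: 25.0
-0.0931131422249658
```

View pics/v6.png

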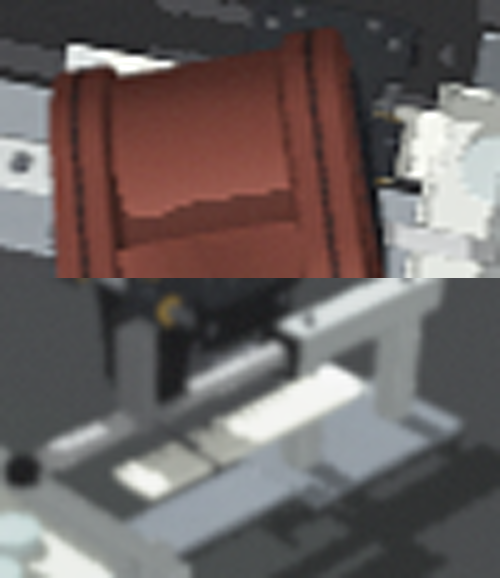

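The arm is drawn out. In the lower half the dark line on the scale runs (165,438)-(213,467), with the pointer close to it; now the numbers.

```bash
python3 - <<'E'
from h import *
S=np.array([.4617,-.0722,0]); d=np.array([.982,-.1896,0]); ex=np.array([-.1896,-.982,0])
V=lambda p:((proj('sc6',p)-[240,140])*5+[2,280])
for x in(-.0915,-.0931,-.0875): print(x,V(S+x*ex+.03*d+[0,0,.1]),V(S+x*ex+.065*d+[0,0,.1]))
print('ptr?',V(S-.0931*ex+.03*d+[0,0,.104]),V(S-.0931*ex+.05*d+[0,0,.104]))
b=cv2.imread('pics/sc6.png')[165:185,255:300]; a=cv2.imread('pics/sc0.png') if 0 else cv2.imread('pics/scene0.png')
cv2.imwrite('pics/v7.png',np.vstack([cv2.resize(i[165:185,258:298],(560,280),interpolation=cv2.INTER_CUBIC) for i in(cv2.imread('pics/sc6.png'),a)]))
E
```

```text
-0.0915 [173.83088198 441.19862083] [212.38579668 462.98783449]
-0.0931 [175.66554921 440.31767054] [214.22735419 462.07185406]
-0.0875 [169.23179623 443.40695914] [207.76918487 465.28411142]
ptr? [175.76124381 434.93802   ] [197.65129993 447.22443501]
```

View pics/v7.png

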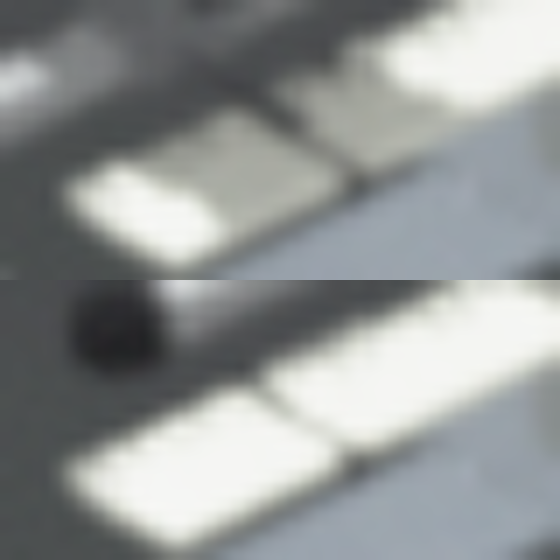

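Both crops show the long mark in the same place, (262,100)-(350,180). In the upper crop it is darker and thicker at its inner end, where the pointer overlies it. A profile along the scale should give the offset.

```bash
python3 - <<'E'
from h import *
S=np.array([.4617,-.0722,0]); d=np.array([.982,-.1896,0]); ex=np.array([-.1896,-.982,0])
xs=np.arange(-.106,-.076,.001)
def prof(f,img,y,z,xs):
    g=cv2.imread(img).mean(2).astype(np.float32)
    uv=np.array([proj(f,S+x*ex+y*d+[0,0,z]) for x in xs],np.float32)
    return cv2.remap(g,uv[:,0].copy(),uv[:,1].copy(),cv2.INTER_CUBIC).ravel()
def dip(x,p):
    i=len(p); base=np.percentile(p,80); w=np.clip(base*.93-p,0,None); return (w@x/w.sum()*1000).round(1),p.min().round(0),base.round(0)
for y in(.036,.042,.048,.054,.060):
    print(y,'scene0 mark',dip(xs,prof('scene0','pics/scene0.png',y,.1,xs)),'now',dip(xs,prof('sc6','pics/sc6.png',y,.1,xs)))
xp=np.arange(-.197,-.173,.001)
for y in(.038,.044,.05): print('top0 ptr',y,dip(xp,prof('top0','pics/top0.png',y,.104,xp)),'mark',dip(xs,prof('top0','pics/top0.png',y,.1,xs)),'scene ptr',prof('scene0','pics/scene0.png',y,.104,xp).astype(int))
o=ctrl.get_obs();print((o['tool_pos']-S)@ex,o['finger_gap'],o['grip_force'],o['joint_velocities'].round(3).max())
E
```

```text
0.036 scene0 mark (np.float64(-94.6), np.float32(172.0), np.float32(234.0)) now (np.float64(-97.2), np.float32(82.0), np.float32(149.0))
0.042 scene0 mark (np.float64(-93.3), np.float32(192.0), np.float32(242.0)) now (np.float64(-95.7), np.float32(86.0), np.float32(159.0))
0.048 scene0 mark (np.float64(-92.2), np.float32(212.0), np.float32(244.0)) now (np.float64(-93.8), np.float32(112.0), np.float32(165.0))
0.054 scene0 mark (np.float64(-93.0), np.float32(219.0), np.float32(244.0)) now (np.float64(-93.2), np.float32(129.0), np.float32(167.0))
0.06 scene0 mark (np.float64(-93.0), np.float32(218.0), np.float32(244.0)) now (np.float64(-93.4), np.float32(136.0), np.float32(169.0))
top0 ptr 0.038 (np.float64(-182.2), np.float32(111.0), np.float32(176.0)) mark (np.float64(-94.3), np.float32(157.0), np.float32(233.0)) scene ptr [224 218 209 197 185 171 154 139 129 119 111 104 102 103 106 109 113 119
 125 130 134 137 138 139 140]
top0 ptr 0.044 (np.float64(-185.2), np.float32(119.0), np.float32(175.0)) mark (np.float64(-92.1), np.float32(183.0), np.float32(242.0)) scene ptr [239 235 228 218 206 196 185 173 156 143 134 126 119 115 115 117 121 126
 131 137 141 145 151 155 159]
top0 ptr 0.05 (np.float64(-184.8), np.float32(135.0), np.float32(178.0)) mark (np.float64(-92.5), np.float32(178.0), np.float32(242.0)) scene ptr [237 235 231 227 219 206 194 182 171 157 146 140 135 133 131 132 136 141
 146 150 153 155 158 161 166]
-0.09360277074192402 0.42773406830652877 25.003121976292277 0.001
```

```bash
python3 -m crank '[0,0,0,0,0,0,0,0,0,0,0,0,0,0,0,0,0,0]'; python3 -c "
from bench import ctrl
print(ctrl.hand_in())"
```

```text
clock: 11.73
tool_pos: [0.48, 0.0197, 0.1276]
tool_rot: [2.419, 2.004, 0.002]
wrist_force: [6.5, 1.0, -4.7]
finger_gap: 0.427
grip_force: 25.0
the job is handed in; nothing more can be done
None
```

I handed the job in at about 11.7 s of the 48 s, with no verdict returned: the bar lies in both slots within about 1 mm of centre and is let go, and the arm is drawn out with the button squeezed at 25 N, its pointer an estimated 1 mm from the long mark.

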